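Put the mixed-up lids back on their vacuum canisters

TASK

The lids of the three steel vacuum canisters have been mixed up: each lies on a canister of another shape, so none is shut. Put every lid on the canister of its own shape, fully home and level, with the canisters left standing where they are. A lid that has to wait is set down on the clean white plate, never on the bare bench, and the steel test weight, the label roll and the hand pump standing about are not to be shifted.

Things in the scene. Friction and masses are not known exactly. Their poses are not given: they have to be found in the camera images.
- lid_round_centre (a point): Round white lid: plate 132 diameter x 6 thick; under it a black plug 100 diameter x 8 deep (8 mm play in its own mouth); on top a black bar grip 60 long (along x) x 20 wide x 32 high, taken from above across its 20 mm. About 0.18 kg. Point: on the axis, 23 above the plug's underside, 9 above the plate's top; 85 above the canister's base when home, 93 on a wrong one. Starts on the oblong canister.
- lid_square_centre (a point): Square white lid: plate 124 x 124 x 6 thick; under it a black plug 92 x 92 x 8 deep (8 mm play in its own mouth); on top a black bar grip 60 long (along x) x 20 wide x 32 high, taken from above across its 20 mm. About 0.2 kg. Point: on the axis, 23 above the plug's underside, 9 above the plate's top; 85 above the canister's base when home, 93 on a wrong one. Starts on the round canister.
- lid_oblong_centre (a point): Oblong white lid: plate 156 (x) x 88 (y) x 6 thick; under it a black plug 124 (x) x 56 (y) x 8 deep (8 mm play in its own mouth); on top a black bar grip 60 long (along x) x 20 wide x 32 high, taken from above across its 20 mm. About 0.18 kg. Point: on the axis, 23 above the plug's underside, 9 above the plate's top; 85 above the canister's base when home, 93 on a wrong one. Starts on the square canister.
- canister_round: Round steel vacuum canister, 70 mm high, open at the top: mouth 116 diameter, surrounded by a flat flange 148 outer diameter. Loose, about 0.6 kg. Origin: centre of its underside, on the bench; z up.
- canister_square: Square steel vacuum canister, 70 mm high, open at the top: mouth 108 x 108, surrounded by a flat flange 132 x 132 outside. Loose, about 0.6 kg. Origin: centre of its underside, on the bench; z up, x and y along its sides.
- canister_oblong: Oblong steel vacuum canister, 70 mm high, open at the top: mouth 140 (x) x 72 (y), surrounded by a flat flange 160 x 92 outside. Loose, about 0.6 kg. Origin: centre of its underside, on the bench; z up, x along its long side.
- white_plate: Two stacked white plastic filler plates of the vacuum machine, together 170 (x) x 150 (y) x 40 high, fixed, clear at the start: the clean free spot where a lid may wait. Origin: centre of the underside; the top is 40 mm above it.
- test_weight_centre (a point): Steel test weight with a knob, 50 diameter, 78 high, standing loose among the canisters, to be left alone. This point: half-way up.
- label_roll_centre (a point): Roll of paper labels standing on end, 56 diameter, 50 high, loose, to be left alone. This point: half-way up.
- vacuum_pump_centre (a point): White hand vacuum pump with a black T handle (56 across), standing on a 56 diameter foot, 114 high, loose, to be left alone. This point: half-way up.

How it is judged:
On the way:
1. a lid has been set down on the white plate and let go (((horizontal distance between lid_round_centre and white_plate below 0.07 m and z of lid_round_centre in the frame of white_plate below 0.067 m and angle between lid_round_centre's own z axis and vertical below 0.06 rad and contact force between the fingers and lid_round below 0.1 N and contact force between lid_round and white_plate above 0.3 N) or (horizontal distance between lid_square_centre and white_plate below 0.07 m and z of lid_square_centre in the frame of white_plate below 0.067 m and angle between lid_square_centre's own z axis and vertical below 0.06 rad and contact force between the fingers and lid_square below 0.1 N and contact force between lid_square and white_plate above 0.3 N) or (horizontal distance between lid_oblong_centre and white_plate below 0.07 m and z of lid_oblong_centre in the frame of white_plate below 0.067 m and angle between lid_oblong_centre's own z axis and vertical below 0.06 rad and contact force between the fingers and lid_oblong below 0.1 N and contact force between lid_oblong and white_plate above 0.3 N))), for 0.2 s.
At the end, for the whole second after the job is handed in: Each of the three lids lies on the canister of its own shape with its plug in the mouth and its plate on the flange (within 3.5 mm of full depth, centred within 13 mm, tilted less than 0.06 rad), at rest; every canister stands upright (within 0.06 rad) within 30 mm of where it was (horizontal distance between lid_round_centre and canister_round below 0.013 m and z of lid_round_centre in the frame of canister_round between 0.08 and 0.0885 m and angle between each of lid_round_centre, canister_round, lid_square_centre, canister_square, lid_oblong_centre, canister_oblong's own z axis and vertical below 0.06 rad and linear speed of each of lid_round, lid_square, lid_oblong below 0.02 m/s and angular speed of each of lid_round, lid_square, lid_oblong below 0.1 rad/s and distance of each of canister_round, canister_square, canister_oblong from where it was at the start of the episode below 0.03 m and horizontal distance between lid_square_centre and canister_square below 0.013 m and z of lid_square_centre in the frame of canister_square between 0.08 and 0.0885 m and horizontal distance between lid_oblong_centre and canister_oblong below 0.013 m and z of lid_oblong_centre in the frame of canister_oblong between 0.08 and 0.0885 m); the robot touches nothing.
It fails at once if a lid lies on the bare bench (its centre lower than 45 mm) (height (world z) of any of lid_round_centre, lid_square_centre, lid_oblong_centre below 0.045 m).
It fails at once if the test weight, the label roll or the hand pump is shifted by more than 20 mm (distance of any of test_weight_centre, label_roll_centre, vacuum_pump_centre from where it was at the start of the episode above 0.02 m).
It also fails if it takes over 123 s, if anything falls off the work surface, if the arm or the gripper's body presses on something with over 40 N, if the wrist force passes 120 N, or if a joint passes its speed limit or range.

ROBOT

A 6-joint arm with a two-finger parallel gripper is mounted at the origin on the work surface. World frame = base frame: x ahead of the robot, y to its left, z up, the work surface at z = 0. Lengths are in m, angles in rad, forces in N, time in s.
With the tool pointing down it reaches from about 0.425 to 0.95 m from the base axis. Payload 3.5 kg.
Tool frame: the origin (TCP) lies midway between the tips of the shut fingers; the grasp point (between the pads) lies ctrl.grasp_offset behind it (ctrl.grasp_offset is the distance from the TCP to the grasp point, in m); x points along the fingers, y is the direction in which the jaws open and shut, and the axes are right-handed (so a half turn about x gives the same grasp; the last joint's range is limited). The gripper opens to 85 mm and grips with 20 to 120 N. Pads are 22 mm wide; open, the fingers measure 114 mm over their backs; the gripper's body (76 mm by 85 mm) begins 54 mm behind the grasp point. The pads swing forward as they close: fully open they stand 13 mm farther back than shut.
Start: joints at [1.107, 0.286, 1.577, -0, 1.279, -0.15], TCP at [0.208, 0.642, 0.231] pointing down, gripper open.
Joint ranges: [-2.77, 2.77], [-0.9, 2.22], [0.21, 2.48], [-1.53, 4.67], [0.24, 2.81], [-2.84, 2.84]. Speed limits (rad/s): [2.79, 2.79, 3.14, 3.14, 3.14, 3.14].

INTERFACE

Orientations are given as a unit quaternion [x, y, z, w].
In Python, from plant import readout, read_camera, sign_off, ctrl gives the robot as it stands.
- The arm moves only by the tool drive_tool, never from a script. Its argument "steps" is a list of rows, each a list of 5 numbers: the shift along the tool's x, y, z in cm, then the turn about the tool's x in degrees, then the opening, from 0 (shut) to 1 (fully open). A call has 1 to 10 rows; each row shifts and turns the commanded pose from where the row before left it, along the tool's axes as they then stand; what a row does not reach is not made up. A row lasts 1/10 s, in which the tool goes at most 50 mm and 8.59 degrees, less where a joint would pass 70% of its speed; a pose out of reach is approached as far as the arm can. A call is refused whole if a number of a shift passes 5 or a number of a turn 8.59, either way. A call with a gripper value outside its range is refused whole. The fingers move at their own pace and stop on an object; "force" is the grip in N (left out, the last holds). Time passes only in rows, so rows that do not move let the fingers close. It gives the time, the measured TCP pose, the force and the opening at its end, in the units of the state.
- readout.get_state(): the state, without advancing time (a new reading comes with each control period).
- read_camera(name): name is "side" or "top" or "wrist"; returns a dict with "frame" (480x640x3 uint8, red, green, blue), "vertical_fov" (degrees; the focal length in pixels is half the picture's height over the tangent of half this angle, whatever the lens; pixels are square), "cx", "cy" (the principal point, pixels), "eye" and "orientation" of the camera in the world. Camera axes: x right, y up, looking along -z (the intrinsics and any distortion apply to the point x, -y, -z); pixel columns grow to the right and rows downward; lengths in m; the calibration is good to about 2 mm. The wrist camera is an equidistant fisheye: a pixel r from the principal point sees the ray r / f radians off the axis. A picture is of the moment at which its call begins. There is no depth.
- sign_off(): hands the job in, once; it reports no verdict.
The state is a dict: "time": time; "qpos": joint angles; "dq": joint speeds; "joint_efforts": joint torques, N m; "eef_pos": TCP position; "tcp_rot": TCP orientation; "contact_force": force on the tool from outside, world axes, zero at the start; "wrist_torque": the same for the moment, N m; "opening": opening from 0.0 (shut) to 1.0 (fully open).
Only numpy, scipy, OpenCV 4.12 (cv2) and the standard library are available. Lean on these libraries where they do the work, as an engineer would, in place of code of your own. Each camera call takes 0.05 s, during which the arm holds its last target. There are 200 camera calls.

## Working session

There is one attempt and no reset: what is moved stays moved. The work goes in short steps, Python scripts to look and compute and a tool call to move; the robot and the scene stay as the last step left them, time stands still between calls to the robot, and variables do not carry over. Pictures are saved under pics/ and viewed, about 12 in all and at most 16, crops included, and the job is handed in when it is done.

Besides the shell and the picture viewer there is one more tool, called after "Emit:" as name(argument=value, ...), one argument or row to a line, values as JSON. drive_tool: Moves the arm, as the interface text tells. Its arguments: {"type":"object","properties":{"steps":{"type":"array","items":{"type":"array","items":{"type":"number"}}},"force":{"type":"number"}},"required":["steps"]}

```bash
mkdir -p pics; ls; cat > h.py <<'E'
import numpy as np, cv2
from scipy.spatial.transform import Rotation as R
from plant import readout, read_camera, sign_off, ctrl
def snap(n,fn):
    c=read_camera(n); cv2.imwrite('pics/'+fn,c['frame'][:,:,::-1]); return c
def cal(c): return {k:v for k,v in c.items() if k!='frame'}
def ray(c,u,v):
    f=240/np.tan(np.radians(c['vertical_fov'])/2)
    x,y=(u-c['cx'])/f,(v-c['cy'])/f
    return R.from_quat(c['orientation']).apply([x,-y,-1])
def pix(c,u,v,z):
    d=ray(c,u,v); e=np.array(c['eye']); return e+d*(z-e[2])/d[2]
def proj(c,p):
    f=240/np.tan(np.radians(c['vertical_fov'])/2)
    q=R.from_quat(c['orientation']).inv().apply(np.array(p)-c['eye'])
    return c['cx']+f*q[0]/-q[2], c['cy']-f*q[1]/-q[2]
E
python3 - <<'E'
from h import *
print(readout.get_state(), ctrl.grasp_offset)
for n in('top','side','wrist'): print(n,cal(snap(n,n+'0.png')))
E
```

```text
pics
{'time': 0.0, 'qpos': array([ 1.10697108e+00,  2.87213890e-01,  1.57816653e+00, -9.38470932e-06,
        1.27860146e+00, -1.50026816e-01]), 'dq': array([-9.01250231e-05,  8.94346768e-04,  1.75888896e-03,  7.34836091e-04,
       -2.82118784e-03,  5.02557247e-04]), 'joint_efforts': array([ 1.37955474e-03, -4.05973899e+01, -2.92634636e+01, -4.93456344e-05,
        5.67076262e-03, -1.10504467e-05]), 'eef_pos': array([0.20805032, 0.64145003, 0.22992069]), 'tcp_rot': array([ 0.10968264,  0.69867291, -0.11129504,  0.69816853]), 'contact_force': array([ 0.07766995,  0.31087769, -0.18792349]), 'wrist_torque': array([ 0.03367348, -0.02897087, -0.02407267]), 'opening': 1.0007565654549537} 0.0187
top {'vertical_fov': 56.26709945138848, 'cx': 318.67003586481, 'cy': 236.55397587215643, 'eye': array([ 0.417452  , -0.00737854,  0.83023184]), 'orientation': array([-0.05989045,  0.06288478,  0.70740865, -0.70144967])}
side {'vertical_fov': 52.71787675561441, 'cx': 320.52888250735384, 'cy': 243.54910392028114, 'eye': array([0.50142078, 0.68164298, 0.51767354]), 'orientation': array([-0.01139871,  0.47917928,  0.87764069, -0.00202574])}
wrist {'vertical_fov': 65.70646984690485, 'cx': 317.9349642444807, 'cy': 242.64724441104548, 'eye': array([0.13847447, 0.66467148, 0.37292082]), 'orientation': array([-0.1163188 , -0.08306574,  0.58171844,  0.80073321])}
```

View pics/top0.png

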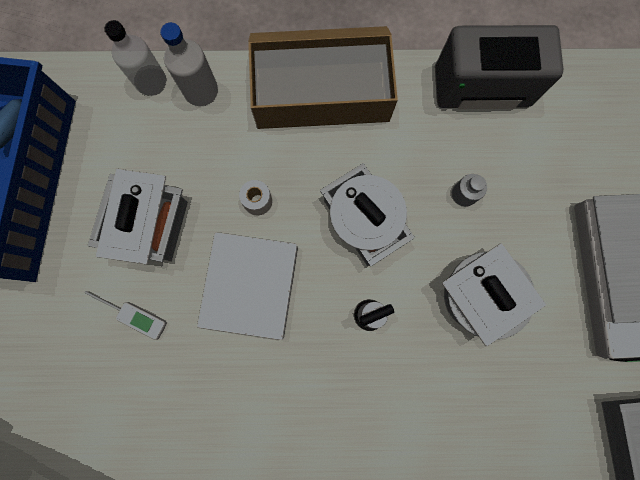

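View pics/side0.png

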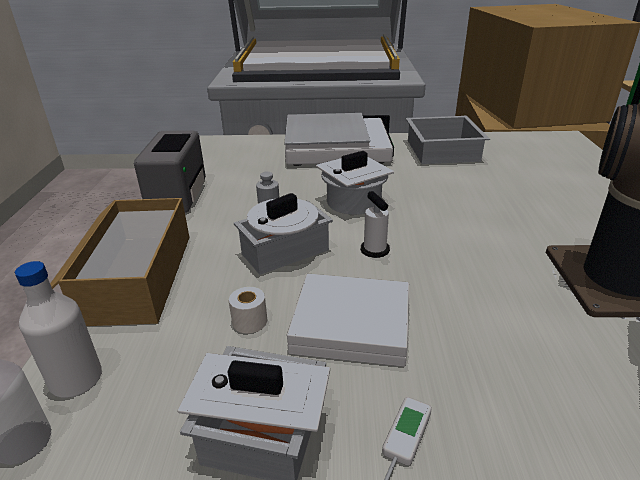

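The top view has +x up and +y left. The square lid is on the round canister at (492,295). The round lid is on the oblong canister at (368,215). The oblong lid is on the square canister at (137,217). The plate is at (248,286), the pump at (372,315), the weight at (470,190) and the roll at (255,198). Next I'll zoom in to get the corners.

```bash
python3 - <<'E'
from h import *
im=cv2.imread('pics/top0.png')
t=[]
for x,y in((72,165),(305,160),(427,240),(185,230)):
    c=cv2.resize(im[y:y+110 if 0 else y+100 if 0 else y+112,x:x+133],(532,448),interpolation=cv2.INTER_CUBIC)
    c=cv2.resize(c,(399,336)) # 3x
    for k in range(0,133,20):
        cv2.putText(c,str(x+k),(3*k,8),0,.3,(0,0,255),1); cv2.line(c,(3*k,10),(3*k,16),(0,0,255),1)
    for k in range(0,112,20):
        cv2.putText(c,str(y+k),(0,3*k+4),0,.3,(255,0,0),1); cv2.line(c,(22,3*k),(28,3*k),(255,0,0),1)
    t.append(c[:300] if 0 else c)
m=np.vstack([np.hstack(t[:2]),np.hstack(t[2:])])
m=m[:,:]; cv2.imwrite('pics/m.png',cv2.resize(m,(712,600)))
c=cal(read_camera('top'))
for n,u,v,z in(('ob',137,217,.084),('rd',368,212,.084),('sq',492,295,.084),('plate',248,286,.04)): print(n,pix(c,u,v,z))
for n,u,v,z in(('roll',255,195,.05),('pump',375,310,.114),('weight',474,184,.078)): print(n,pix(c,u,v,z))
E
```

```text
ob [0.58472918 0.29714716 0.084     ]
rd [ 0.59031266 -0.09560977  0.084     ]
sq [ 0.44810311 -0.29668595  0.084     ]
plate [0.46924423 0.11327748 0.04      ]
roll [0.63104556 0.10220572 0.05      ]
pump [ 0.4250155  -0.09869804  0.114     ]
weight [ 0.64015719 -0.2821599   0.078     ]
```

View pics/m.png

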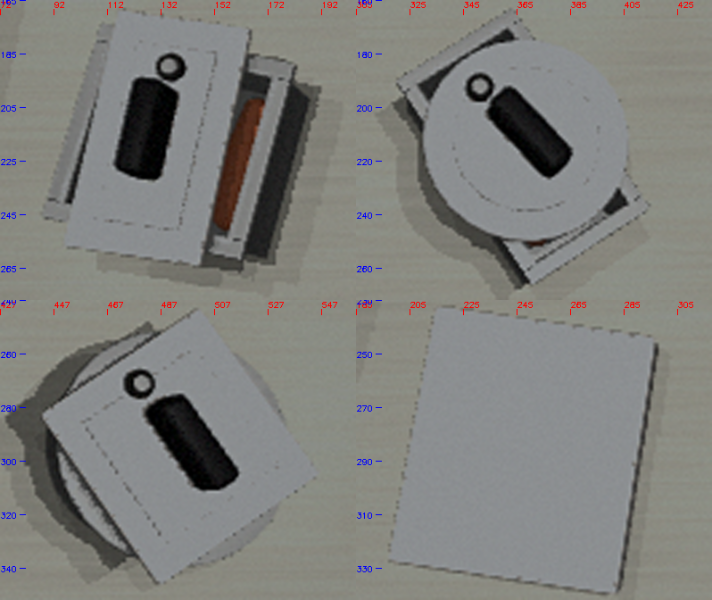

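Reading tile pixels: I now have plate corners for each lid, flange corners for the square and oblong canisters, and corners for the white plate. Now converting them to world poses.

```bash
cat >> h.py <<'E'
def rect(c,pts,z,label=''):
    "pts in cyclic order -> centre, sides, yaw of edges 0-1 (mod pi) deg"
    P=np.array([pix(c,u,v,z)[:2] for u,v in pts]); e=[P[(i+1)%4]-P[i] for i in range(4)]
    a=e[0]-e[2]; b=e[1]-e[3]
    print(label,'c',P.mean(0).round(4),'sides',np.round([np.linalg.norm(x)*1000 for x in e],1),'yaw01',round(np.degrees(np.arctan2(a[1],a[0]))%180,1),'yaw12',round(np.degrees(np.arctan2(b[1],b[0]))%180,1))
E
python3 - <<'E'
from h import *
c=cal(read_camera('top'));s=2.677
T=lambda k,pts:[((72,305,427,185)[k]+(X-(k%2)*356)/s,(165,160,240,230)[k]+(Y-(k//2)*300)/s) for X,Y in pts]
rect(c,T(0,[(118,10),(251,30),(203,265),(64,246)]),.084,'lid ob')
rect(c,T(2,[(198,309),(315,475),(162,583),(42,414)]),.084,'lid sq')
rect(c,T(3,[(436,307),(657,344),(618,594),(390,562)]),.04,'plate')
rect(c,T(0,[(108,22),(297,63),(243,262),(42,217)]),.07,'can sq')
rect(c,T(1,[(515,10),(650,207),(525,287),(397,82)]),.07,'can ob')
u,v=T(1,[(525.5,141)])[0]; print('rd',pix(c,u,v,.084), [np.linalg.norm(pix(c,*T(1,[a])[0],.084)-pix(c,*T(1,[b])[0],.084)) for a,b in(((423,141),(628,141)),((525,40),(525,242)))])
for k,a,b in((0,(155,85),(140,175)),(1,(507,98),(556,168)),(2,(168,402),(217,482))):
    A,B=[pix(c,*T(k,[p])[0],.114) for p in(a,b)]; d=A-B; print('grip',k,(A+B)/2,np.linalg.norm(d),np.degrees(np.arctan2(d[1],d[0])))
q=readout.get_state(); M=R.from_quat(q['tcp_rot']).as_matrix(); print(M.round(3)); print(q['eef_pos'])
print('tool y yaw',np.degrees(np.arctan2(M[1,1],M[0,1])))
E
```

```text
lid ob c [0.5871 0.3066] sides [ 87.7 153.7  88.3 155.3] yaw01 81.3 yaw12 171.6
lid sq c [ 0.4502 -0.3   ] sides [122.  117.8 122.5 121.1] yaw01 32.4 yaw12 122.7
plate c [0.4696 0.1128] sides [149.9 164.  148.5 168.6] yaw01 80.8 yaw12 171.4
can sq c [0.5877 0.3037] sides [128.6 133.6 133.1 133.6] yaw01 77.0 yaw12 166.7
can ob c [ 0.5898 -0.0949] sides [156.9  96.3 157.1  92.4] yaw01 31.3 yaw12 121.8
rd [ 0.58913619 -0.096118    0.084     ] [np.float64(0.1305885287117414), np.float64(0.13188185105465872)]
grip 0 [0.58406533 0.30137595 0.114     ] 0.056453031088832796 -5.57106924472805
grip 1 [ 0.5873336  -0.09628997  0.114     ] 0.052701227695441825 33.03594296102815
grip 2 [ 0.44998951 -0.29619734  0.114     ] 0.05372723421686058 28.218486121461673
[[-0.001  0.309  0.951]
 [-0.001  0.951 -0.309]
 [-1.    -0.001 -0.   ]]
[0.20816537 0.6417736  0.23065748]
tool y yaw 72.02034801081085
```

Sizes match the given ones to within a few mm. Order: square lid to the plate, round lid home, oblong lid home, square lid home. First I turn the tool so that its y axis is at -58°.

Emit:
drive_tool(
  steps=[
    [0, 0, 0, 8.5, 1],
    [0, 0, 0, 8.5, 1],
    [0, 0, 0, 8.5, 1],
    [0, 0, 0, 8.5, 1],
    [0, 0, 0, 8.5, 1],
    [0, 0, 0, 8.5, 1],
    [0, 0, 0, 8.5, 1],
    [0, 0, 0, 8.5, 1],
    [0, 0, 0, 8.5, 1],
    [0, 0, 0, 8.5, 1],
  ],
)

```text
time: 1.25
eef_pos: [0.2083, 0.6419, 0.2311]
tcp_rot: [-0.555, -0.439, 0.555, -0.439]
contact_force: [-0.9, 0.3, 1.1]
opening: 1.001
```

Emit:
drive_tool(
  steps=[
    [0, 0, 0, 8.5, 1],
    [0, 0, 0, 8.5, 1],
    [0, 0, 0, 8.5, 1],
    [0, 0, 0, 8.5, 1],
    [0, 0, 0, 8.5, 1],
    [0, 0, 0, 2.5, 1],
    [0, 0, 0, 0, 1],
  ],
)

```text
time: 1.95
eef_pos: [0.2083, 0.6419, 0.2311]
tcp_rot: [-0.68, -0.195, 0.68, -0.195]
contact_force: [-0.2, -0.2, 0.4]
opening: 1.001
```

```bash
cat >> h.py <<'E'
def go(x,y,z,yaw=None,st=None):
    "print tool-frame shift (cm) to world target and the turn (deg) for tool y at yaw"
    s=st or readout.get_state(); M=R.from_quat(s['tcp_rot']).as_matrix()
    d=M.T@(np.array([x,y,z])-s['eef_pos'])*100; w=np.degrees(np.arctan2(M[1,1],M[0,1]))
    t=None if yaw is None else round((w-yaw+180)%360-180,2)
    print('t',round(s['time'],2),'tcp',s['eef_pos'].round(4),'yaw',round(w,1),'d',d.round(2),'turn',t,'rows',round(np.abs(d).max()/4.5,1),'F',s['contact_force'].round(1),'op',round(s['opening'],3))
E
python3 -c "
from h import *
go(.5,.3,.23,-58);go(.45,-.298,.23,-58)"
```

```text
t 1.95 tcp [0.2083 0.6419 0.2311] yaw -58.0 d [ 0.12 44.46 -6.6 ] turn 0.03 rows 9.9 F [-0.2 -0.2  0.4] op 1.001
t 1.95 tcp [0.2083 0.6419 0.2311] yaw -58.0 d [ 0.14 92.51 29.36] turn 0.03 rows 20.6 F [-0.2 -0.2  0.4] op 1.001
```

Emit:
drive_tool(
  steps=[
    [0, 4.4, -0.6, 0, 1],
    [0, 4.4, -0.6, 0, 1],
    [0, 4.4, -0.6, 0, 1],
    [0, 4.4, -0.6, 0, 1],
    [0, 4.4, -0.6, 0, 1],
    [0, 4.4, -0.6, 0, 1],
    [0, 4.4, -0.6, 0, 1],
    [0, 4.4, -0.6, 0, 1],
    [0, 4.4, -0.6, 0, 1],
    [0, 4.4, -0.6, 0, 1],
  ],
)

```text
time: 2.95
eef_pos: [0.4934, 0.2993, 0.2316]
tcp_rot: [0.68, 0.196, -0.679, 0.195]
contact_force: [0.1, 0.5, 0.5]
opening: 1.001
```

Emit:
drive_tool(
  steps=[
    [0, 3.7, 2.7, 0, 1],
    [0, 3.7, 2.7, 0, 1],
    [0, 3.7, 2.7, 0, 1],
    [0, 3.7, 2.7, 0, 1],
    [0, 3.7, 2.7, 0, 1],
    [0, 3.7, 2.7, 0, 1],
    [0, 3.7, 2.7, 0, 1],
    [0, 3.7, 2.7, 0, 1],
    [0, 3.7, 2.7, 0, 1],
    [0, 3.7, 2.7, 0, 1],
  ],
)

```text
time: 3.95
eef_pos: [0.4593, -0.1579, 0.2316]
tcp_rot: [0.68, 0.195, -0.679, 0.196]
contact_force: [1.2, -0.6, 0.9]
opening: 1.001
```

Emit:
drive_tool(
  steps=[
    [0, 3.7, 2.7, 0, 1],
    [0, 3.7, 2.7, 0, 1],
    [0, 3.7, 2.7, 0, 1],
    [0, 0, 0, 0, 1],
    [0, 0, 0, 0, 1],
  ],
)

```text
time: 4.45
eef_pos: [0.4495, -0.2938, 0.2311]
tcp_rot: [-0.68, -0.195, 0.68, -0.194]
contact_force: [-0.3, 0.8, 0.6]
opening: 1.002
```

```bash
python3 -c "
from h import *
go(.45,-.298,.09,-58);print(readout.get_state()['qpos'])
snap('wrist','w1.png')"
```

```text
t 4.45 tcp [ 0.4495 -0.2938  0.2311] yaw -58.1 d [14.11  0.39  0.18] turn -0.06 rows 3.1 F [-0.3  0.8  0.6] op 1.002
[-7.68066793e-01 -1.81915858e-02  1.91499723e+00  3.82882836e-04
  1.24569283e+00  2.45096217e-01]
```

View pics/w1.png

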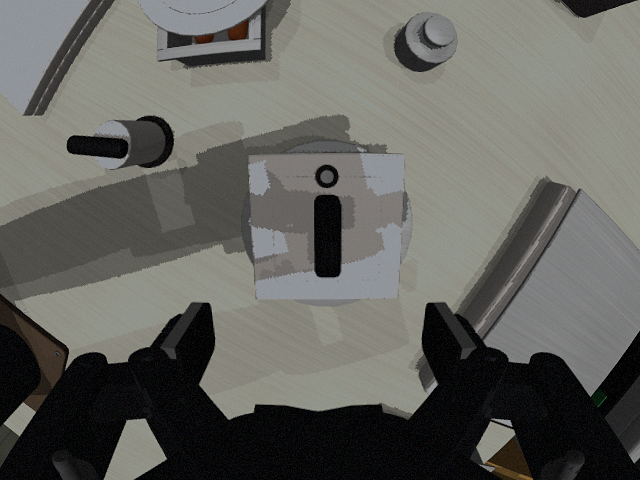

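The wrist view shows the square lid's grip upright in the picture, centred at about (327,236), so the yaw is right. I'll check its position through the fisheye model.

```bash
cat >> h.py <<'E'
def wpix(c,u,v,z):
    f=240/np.tan(np.radians(c['vertical_fov'])/2); dx,dy=u-c['cx'],v-c['cy']; r=np.hypot(dx,dy); th=r/f
    d=R.from_quat(c['orientation']).apply([np.sin(th)*dx/r,-np.sin(th)*dy/r,-np.cos(th)]); e=np.array(c['eye'])
    return e+d*(z-e[2])/d[2]
E
python3 -c "
from h import *
c=cal(read_camera('wrist')); print(wpix(c,327.5,236,.116)); print(np.mean([wpix(c,*p,.084) for p in((249,154),(404,154),(399,298),(257,300))],0))
print([wpix(c,*p,.07) for p in((242,222),(412,222))])"
```

```text
[ 0.45281882 -0.29742838  0.116     ]
[ 0.45021766 -0.30023473  0.084     ]
[array([ 0.41473884, -0.23684845,  0.07      ]), array([ 0.49182887, -0.36002431,  0.07      ])]
```

The two estimates agree. Descending to z = 0.09 and closing.

Emit:
drive_tool(
  steps=[
    [3.5, 0.4, 0.2, 0, 1],
    [3.5, 0, 0, 0, 1],
    [3, 0, 0, 0, 1],
    [2, 0, 0, 0, 1],
    [1.5, 0, 0, 0, 1],
    [0.6, 0, 0, 0, 1],
    [0, 0, 0, 0, 1],
    [0, 0, 0, 0, 1],
  ],
)

```text
time: 5.35
eef_pos: [0.4512, -0.2979, 0.0916]
tcp_rot: [0.68, 0.195, -0.679, 0.196]
contact_force: [0.0, -0.6, 0.1]
opening: 1.003
```

Emit:
drive_tool(
  steps=[
    [0, 0, 0, 0, 0],
    [0, 0, 0, 0, 0],
    [0, 0, 0, 0, 0],
    [0, 0, 0, 0, 0],
    [0, 0, 0, 0, 0],
    [0, 0, 0, 0, 0],
    [0, 0, 0, 0, 0],
    [0, 0, 0, 0, 0],
  ],
  force=50,
)

```text
time: 6.15
eef_pos: [0.4508, -0.2982, 0.091]
tcp_rot: [0.68, 0.194, -0.679, 0.196]
contact_force: [0.6, -0.9, 4.4]
opening: 0.228
```

Emit:
drive_tool(
  steps=[
    [-1, 0, 0, 0, 0],
    [-2, 0, 0, 0, 0],
    [-3, 0, 0, 0, 0],
    [-3, 0, 0, 0, 0],
    [-2, 0, 0, 0, 0],
    [-1, 0, 0, 0, 0],
    [0, 0, 0, 0, 0],
    [0, 0, 0, 0, 0],
  ],
)

```text
time: 6.95
eef_pos: [0.4496, -0.2968, 0.2087]
tcp_rot: [-0.679, -0.196, 0.68, -0.194]
contact_force: [-0.6, -0.4, -2.5]
opening: 0.224
```

```bash
python3 -c "
from h import *
go(.4696,.1128,.22,-13)
snap('top','t1.png')"
```

```text
t 6.95 tcp [ 0.4496 -0.2968  0.2087] yaw -58.0 d [ -1.05 -33.67 -23.41] turn -44.98 rows 7.5 F [-0.6 -0.4 -2.5] op 0.224
```

View pics/t1.png

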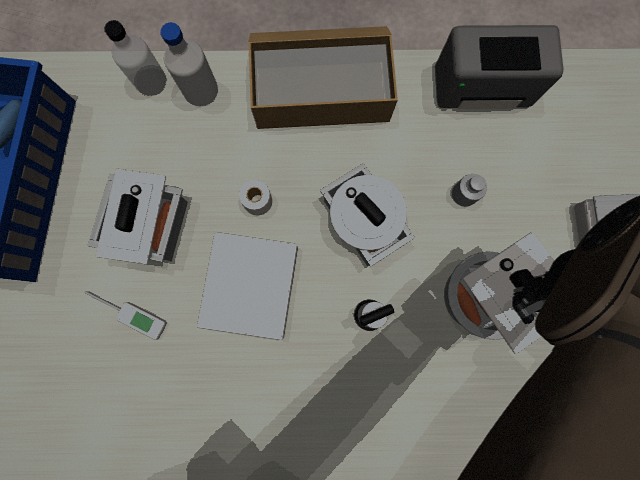

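The square lid is held (opening 0.22, load 2.5 N). The round canister is empty under it at about (478,292). Moving to the white plate.

Emit:
drive_tool(
  steps=[
    [-0.2, -2, -1.4, 0, 0],
    [-0.2, -3.6, -2.5, 0, 0],
    [-0.2, -3.6, -2.5, 0, 0],
    [-0.2, -3.6, -2.5, 0, 0],
    [-0.2, -3.6, -2.5, 0, 0],
    [0, -3.6, -2.5, 0, 0],
    [0, -3.6, -2.5, 0, 0],
    [0, -3.6, -2.5, 0, 0],
    [0, -3.6, -2.5, 0, 0],
    [0, -2.9, -2.0, 0, 0],
  ],
)

```text
time: 8.0
eef_pos: [0.4687, 0.1145, 0.2185]
tcp_rot: [-0.678, -0.196, 0.681, -0.195]
contact_force: [0.1, 0.7, -1.8]
opening: 0.225
```

Emit:
drive_tool(
  steps=[
    [0, 0, 0, -4, 0],
    [0, 0, 0, -8, 0],
    [0, 0, 0, -8, 0],
    [0, 0, 0, -8, 0],
    [0, 0, 0, -8, 0],
    [0, 0, 0, -6, 0],
    [0, 0, 0, -3, 0],
    [0, 0, 0, 0, 0],
    [0, 0, 0, 0, 0],
  ],
)

```text
time: 8.9
eef_pos: [0.4694, 0.1122, 0.219]
tcp_rot: [-0.553, -0.44, 0.554, -0.439]
contact_force: [0.1, 0.2, -2.8]
opening: 0.223
```

```bash
python3 -c "
from h import *
go(.4696,.1128,.063,-13)
c=snap('wrist','w2.png')
# empty round canister in top view
c=snap('top','t2.png')
im=c['frame'][235:355,415:550][:,:,::-1]; print(proj(c,(.4533,-.298,.07)))
im=cv2.resize(im,None,fx=4,fy=4,interpolation=cv2.INTER_CUBIC); cv2.imwrite('pics/t2c.png',im)"
```

```text
t 8.9 tcp [0.4694 0.1122 0.219 ] yaw -13.1 d [15.6   0.05 -0.08] turn -0.05 rows 3.5 F [ 0.1  0.2 -2.8] op 0.223
(np.float64(489.35655881976544), np.float64(292.25825839364825))
```

View pics/t2c.png

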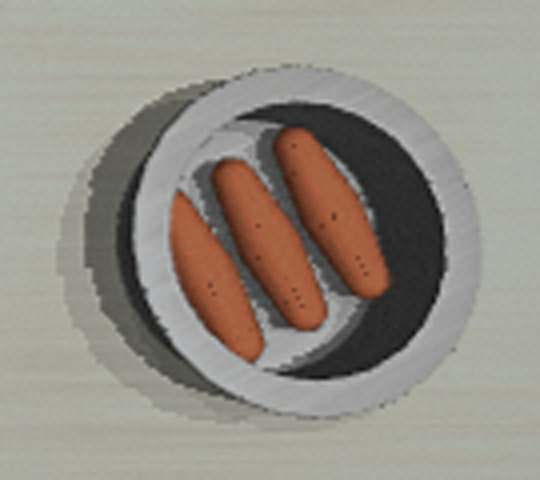

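The empty round canister's flange spans columns 134–481 and rows 66–418 of the crop, which puts its centre at full-picture pixel (491.9,295.5). Lowering the square lid onto the plate.

Emit:
drive_tool(
  steps=[
    [2, 0, 0, 0, 0],
    [3.5, 0, 0, 0, 0],
    [3.5, 0, 0, 0, 0],
    [3, 0, 0, 0, 0],
    [1.8, 0, 0, 0, 0],
    [1.0, 0, 0, 0, 0],
    [0.5, 0, 0, 0, 0],
    [0.2, 0, 0, 0, 0],
    [0, 0, 0, 0, 0],
  ],
)

```text
time: 9.9
eef_pos: [0.4709, 0.1122, 0.0662]
tcp_rot: [0.554, 0.44, -0.553, 0.441]
contact_force: [0.0, 0.4, -1.7]
opening: 0.225
```

```bash
python3 -c "
from h import *
go(.4696,.1128,.061,-13)
c=cal(read_camera('top')); print(pix(c,491.9,295.5,.07))
for a,b in(((448.5,295.5),(535.25,295.5)),((492,251.5),(492,339.5))): print(np.linalg.norm(pix(c,*a,.07)-pix(c,*b,.07)))"
```

```text
t 9.9 tcp [0.4709 0.1122 0.0662] yaw -13.0 d [ 0.52 -0.14 -0.03] turn 0.01 rows 0.1 F [ 0.   0.4 -1.7] op 0.225
[ 0.44784477 -0.30188189  0.07      ]
0.14620988340263882
0.1473663542114215
```

Emit:
drive_tool(
  steps=[
    [0.2, 0, 0, 0, 0],
    [0.2, 0, 0, 0, 0],
    [0.1, 0, 0, 0, 0],
    [0.1, 0, 0, 0, 0],
    [0, 0, 0, 0, 0],
    [0, 0, 0, 0, 0],
  ],
)

```text
time: 10.55
eef_pos: [0.4704, 0.1122, 0.061]
tcp_rot: [-0.553, -0.44, 0.553, -0.44]
contact_force: [-5.8, 0.2, 7.8]
opening: 0.222
```

Contact made. Releasing and rising.

Emit:
drive_tool(
  steps=[
    [0, 0, 0, 0, 1],
    [0, 0, 0, 0, 1],
    [0, 0, 0, 0, 1],
    [0, 0, 0, 0, 1],
    [0, 0, 0, 0, 1],
    [0, 0, 0, 0, 1],
    [0, 0, 0, 0, 1],
  ],
)

```text
time: 11.25
eef_pos: [0.47, 0.1122, 0.0593]
tcp_rot: [-0.553, -0.44, 0.553, -0.44]
contact_force: [0.7, -1.2, 0.3]
opening: 1.006
```

Emit:
drive_tool(
  steps=[
    [-2, 0, 0, 0, 1],
    [-4, 0, 0, 0, 1],
    [-4, 0, 0, 0, 1],
    [-4, 0, 0, 0, 1],
    [-2, 0, 0, 0, 1],
    [0, 0, 0, 0, 1],
  ],
)

```text
time: 11.85
eef_pos: [0.4723, 0.1123, 0.2236]
tcp_rot: [0.556, 0.438, -0.551, 0.442]
contact_force: [0.2, -0.8, 0.1]
opening: 0.996
```

Emit:
drive_tool(
  steps=[
    [0, 0, 0, 8, 1],
    [0, 0, 0, 8, 1],
    [0, 0, 0, 8, 1],
    [0, 0, 0, 8, 1],
    [0, 0, 0, 8, 1],
    [0, 0, 0, 5, 1],
    [0, 0, 0, 0, 1],
  ],
)

```text
time: 12.55
eef_pos: [0.4691, 0.1122, 0.2172]
tcp_rot: [-0.679, -0.195, 0.681, -0.195]
contact_force: [0.3, 0.2, 0.4]
opening: 0.998
```

```bash
python3 -c "
from h import *
go(.5895,-.0962,.22,-58)
c=snap('wrist','w3.png')"
```

```text
t 12.55 tcp [0.4691 0.1122 0.2172] yaw -58.0 d [-0.32 24.05  0.84] turn 0.03 rows 5.3 F [0.3 0.2 0.4] op 0.998
```

View pics/w3.png

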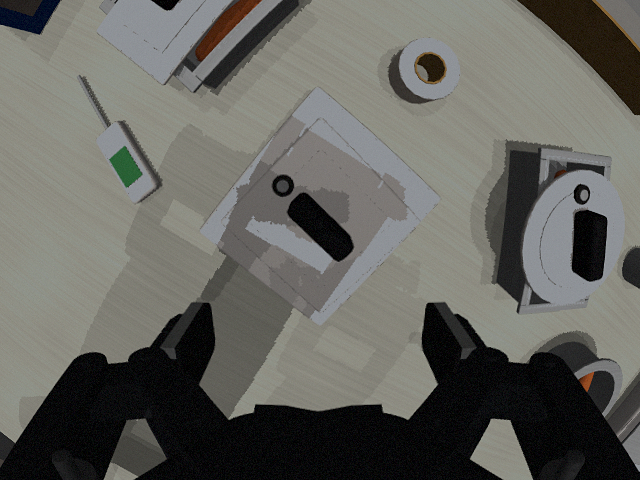

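The square lid lies flat and centred on the plate, with its grip at about (320,227). The next target is the round lid, about 24 cm along tool y.

Emit:
drive_tool(
  steps=[
    [0, 4, 0.2, 0, 1],
    [0, 4, 0.2, 0, 1],
    [0, 4, 0.2, 0, 1],
    [0, 4, 0.2, 0, 1],
    [0, 4, 0.1, 0, 1],
    [0, 4, 0.1, 0, 1],
    [0, 0, 0, 0, 1],
    [0, 0, 0, 0, 1],
  ],
)

```text
time: 13.4
eef_pos: [0.5884, -0.097, 0.2179]
tcp_rot: [-0.679, -0.196, 0.68, -0.194]
contact_force: [0.5, -0.2, -0.5]
opening: 0.999
```

```bash
python3 -c "
from h import *
c=snap('wrist','w4.png')
go(.589,-.0962,.091,-58)"
```

```text
t 13.45 tcp [ 0.5882 -0.0962  0.2182] yaw -57.9 d [12.72  0.07 -0.08] turn 0.06 rows 2.8 F [ 0.1 -0.1 -0.2] op 1.005
```

View pics/w4.png

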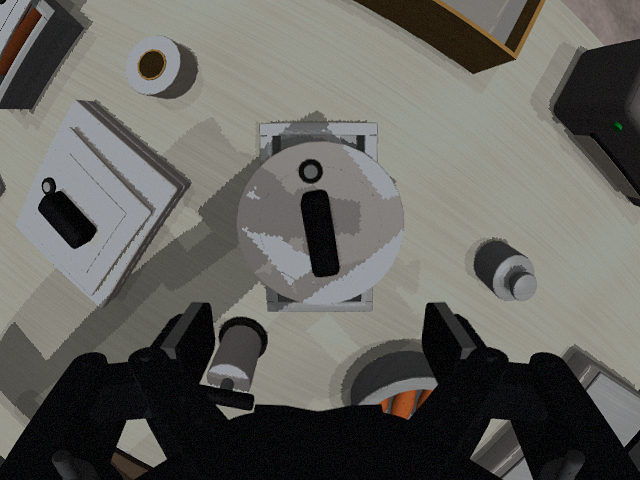

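The round lid's grip runs from (313,192) to (327,275), so it is tilted several degrees from the tool. Computing the turn.

```bash
python3 -c "
from h import *
c=cal(read_camera('wrist'))
A,B=wpix(c,313,192,.116),wpix(c,327,274,.116); d=A-B; y=np.degrees(np.arctan2(d[1],d[0]));print((A+B)/2,np.linalg.norm(d),y)
L=[wpix(c,*p,.084) for p in((236,220),(405,220),(320,140),(320,304))]; print(np.mean(L,0))
go(.589,-.0962,.091,y-90)"
```

```text
[ 0.59234467 -0.0936907   0.116     ] 0.059005176940394345 41.46269212435171
[ 0.5926355  -0.09375929  0.084     ]
t 13.5 tcp [ 0.5881 -0.0957  0.2185] yaw -57.9 d [12.75  0.11 -0.06] turn -9.37 rows 2.8 F [-0.1  0.4  0.1] op 1.001
```

Emit:
drive_tool(
  steps=[
    [0, 0, 0.2, -5, 1],
    [1, 0, 0, -4.4, 1],
    [3.5, 0, 0, 0, 1],
    [3, 0, 0, 0, 1],
    [2.5, 0, 0, 0, 1],
    [1.7, 0, 0, 0, 1],
    [0.9, 0, 0, 0, 1],
    [0.1, 0, 0, 0, 1],
    [0, 0, 0, 0, 1],
  ],
)

```text
time: 14.4
eef_pos: [0.5875, -0.0972, 0.0932]
tcp_rot: [0.662, 0.25, -0.661, 0.251]
contact_force: [0.1, 0.1, -0.2]
opening: 1.0
```

Emit:
drive_tool(
  steps=[
    [0, 0, 0, 0, 0],
    [0, 0, 0, 0, 0],
    [0, 0, 0, 0, 0],
    [0, 0, 0, 0, 0],
    [0, 0, 0, 0, 0],
    [0, 0, 0, 0, 0],
    [0, 0, 0, 0, 0],
    [0, 0, 0, 0, 0],
  ],
  force=50,
)

```text
time: 15.2
eef_pos: [0.5876, -0.098, 0.0929]
tcp_rot: [0.662, 0.25, -0.661, 0.25]
contact_force: [0.7, -0.5, 2.0]
opening: 0.224
```

Emit:
drive_tool(
  steps=[
    [-1, 0, 0, 0, 0],
    [-2, 0, 0, 0, 0],
    [-3, 0, 0, 0, 0],
    [-3, 0, 0, 0, 0],
    [-2, 0, 0, 0, 0],
    [-1, 0, 0, 0, 0],
    [0, 0, 0, 0, 0],
    [0, 0, 0, 0, 0],
  ],
)

```text
time: 16.0
eef_pos: [0.5862, -0.0973, 0.2108]
tcp_rot: [-0.661, -0.251, 0.662, -0.249]
contact_force: [0.8, 0.4, -2.5]
opening: 0.224
```

```bash
python3 -c "
from h import *
c=snap('wrist','w5.png')
go(.4485,-.3015,.215)"
```

```text
t 16.05 tcp [ 0.586  -0.0972  0.2102] yaw -48.6 d [-0.46  6.22 23.83] turn None rows 5.3 F [ 0.8  0.4 -2.2] op 0.219
```

View pics/w5.png

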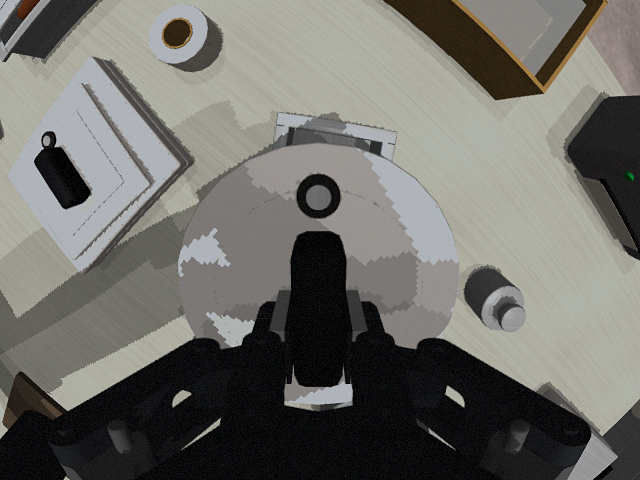

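The round lid is held level, its rim touching (180,268), (459,268) and (320,142). Working out its offset from the TCP.

```bash
python3 -c "
from h import *
c=cal(read_camera('wrist')); s=readout.get_state(); z=s['eef_pos'][2]-.0085
M=R.from_quat(s['tcp_rot']).as_matrix()
P=np.array([wpix(c,*p,z) for p in((180,268),(459,268),(320,142),(240,168),(402,171))])-s['eef_pos']
T=P@M; print((T*1000).round(1))
from scipy.optimize import least_squares as L
print(L(lambda q:np.hypot(T[:,1]-q[0],T[:,2]-q[1])-.066,[0,0]).x*1000, L(lambda q:np.hypot(T[:,1]-q[0],T[:,2]-q[1])-q[2],[0,0,.066]).x*1000)
"
```

```text
[[  8.7 -64.3 -14.7]
 [  8.2  63.  -14.7]
 [  8.4  -0.5 -69. ]
 [  8.5 -33.4 -58.8]
 [  8.3  33.4 -57.6]]
[-0.72604531 -1.81809539] [-0.72262235 -3.61826663 64.52962492]
```

Emit:
drive_tool(
  steps=[
    [0, 0.6, 2.2, 0, 0],
    [0, 1.1, 4.3, 0, 0],
    [0, 1.1, 4.3, 0, 0],
    [0, 1.1, 4.3, 0, 0],
    [0, 1.1, 4.3, 0, 0],
    [0, 0.8, 3.2, 0, 0],
    [0, 0.4, 1.5, 0, 0],
    [0, 0, 0, 0, 0],
    [0, 0, 0, 0, 0],
  ],
)

```text
time: 17.0
eef_pos: [0.4475, -0.3029, 0.2115]
tcp_rot: [0.662, 0.251, -0.661, 0.249]
contact_force: [1.0, 0.2, -1.5]
opening: 0.224
```

```bash
python3 -c "
from h import *
go(.446,-.3035,.083)"
```

```text
t 17.0 tcp [ 0.4475 -0.3029  0.2115] yaw -48.6 d [12.85 -0.03  0.16] turn None rows 2.9 F [ 1.   0.2 -1.5] op 0.224
```

Emit:
drive_tool(
  steps=[
    [2, 0, 0.1, 0, 0],
    [3, 0, 0, 0, 0],
    [3, 0, 0, 0, 0],
    [2, 0, 0, 0, 0],
    [1.0, 0, 0, 0, 0],
    [0.5, 0, 0, 0, 0],
    [0.3, 0, 0, 0, 0],
    [0.3, 0, 0, 0, 0],
    [0, 0, 0, 0, 0],
  ],
)

```text
time: 17.9
eef_pos: [0.4471, -0.3045, 0.092]
tcp_rot: [0.662, 0.25, -0.661, 0.25]
contact_force: [-0.8, 0.4, -1.7]
opening: 0.225
```

```bash
python3 -c "
from h import *
go(.446,-.3035,.085)"
```

```text
t 17.9 tcp [ 0.4471 -0.3045  0.092 ] yaw -48.6 d [ 0.7  -0.15  0.02] turn None rows 0.2 F [-0.8  0.4 -1.7] op 0.225
```

Emit:
drive_tool(
  steps=[
    [0.2, 0, 0, 0, 0],
    [0.2, 0, 0, 0, 0],
    [0.2, 0, 0, 0, 0],
    [0.2, 0, 0, 0, 0],
    [0, 0, 0, 0, 0],
    [0, 0, 0, 0, 0],
  ],
)

```text
time: 18.5
eef_pos: [0.4468, -0.3045, 0.0849]
tcp_rot: [-0.661, -0.25, 0.662, -0.25]
contact_force: [-2.4, 2.2, 6.7]
opening: 0.227
```

Home: contact at z = 0.085, which is the full depth. Releasing, rising, and turning toward the oblong lid's yaw (−98.5°).

Emit:
drive_tool(
  steps=[
    [0, 0, 0, 0, 1],
    [0, 0, 0, 0, 1],
    [0, 0, 0, 0, 1],
    [0, 0, 0, 0, 1],
    [0, 0, 0, 0, 1],
    [0, 0, 0, 0, 1],
    [0, 0, 0, 0, 1],
  ],
)

```text
time: 19.2
eef_pos: [0.4467, -0.3042, 0.0833]
tcp_rot: [-0.661, -0.25, 0.661, -0.25]
contact_force: [0.1, 0.6, -0.4]
opening: 1.002
```

Emit:
drive_tool(
  steps=[
    [-2, 0, 0, 0, 1],
    [-3.5, 0, 0, 0, 1],
    [-3.5, 0, 0, 0, 1],
    [-3, 0, 0, 0, 1],
    [-1.5, 0, 0, 0, 1],
    [0, 0, 0, 0, 1],
  ],
)

```text
time: 19.8
eef_pos: [0.4477, -0.3052, 0.221]
tcp_rot: [0.662, 0.248, -0.661, 0.252]
contact_force: [0.1, 0.2, 0.1]
opening: 1.002
```

Emit:
drive_tool(
  steps=[
    [0, 0, 0, 8, 1],
    [0, 0, 0, 8, 1],
    [0, 0, 0, 8, 1],
    [0, 0, 0, 8, 1],
    [0, 0, 0, 8, 1],
    [0, 0, 0, 8, 1],
    [0, 0, 0, 2, 1],
    [0, 0, 0, 0, 1],
  ],
)

```text
time: 20.6
eef_pos: [0.4458, -0.3034, 0.2156]
tcp_rot: [-0.704, 0.052, 0.706, 0.054]
contact_force: [-0.4, -0.2, -0.1]
opening: 1.0
```

```bash
python3 -c "
from h import *
go(.586,.304,.22,-98.5)
c=snap('top','t3.png')
im=c['frame'][150:350,290:555][:,:,::-1]
cv2.imwrite('pics/t3c.png',cv2.resize(im,None,fx=3,fy=3,interpolation=cv2.INTER_CUBIC))"
```

```text
t 20.6 tcp [ 0.4458 -0.3034  0.2156] yaw -98.6 d [ -0.29 -62.15  -4.81] turn -0.07 rows 13.8 F [-0.4 -0.2 -0.1] op 1.0
```

View pics/t3c.png

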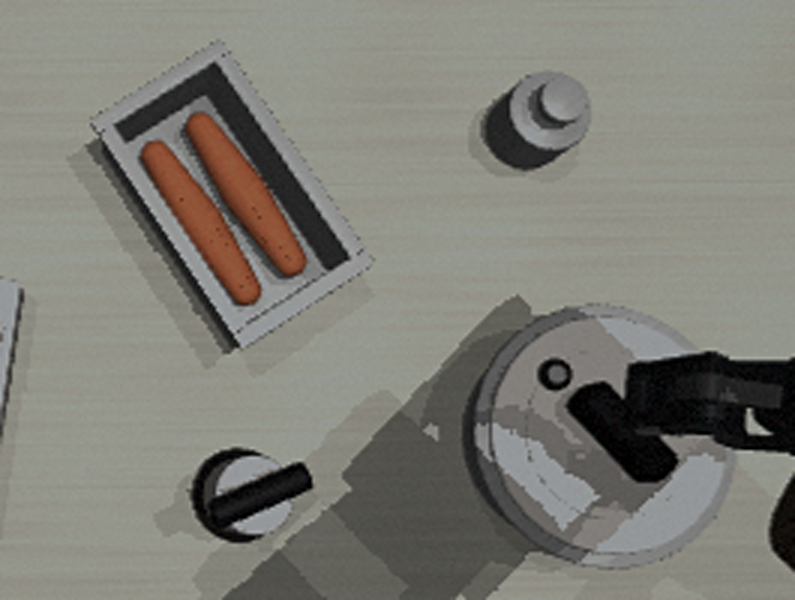

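The round lid sits concentric inside its flange. The open oblong canister's corners in the crop are (222,42), (374,262), (240,347) and (92,123). Going to the oblong lid.

```bash
python3 -c "
from h import *
c=cal(read_camera('top'))
rect(c,[(290+x/3,150+y/3) for x,y in((222,42),(374,262),(240,347),(92,123))],.07,'ob')"
```

```text
ob c [ 0.5902 -0.0956] sides [156.7  92.  155.7  91.3] yaw01 32.2 yaw12 122.0
```

Emit:
drive_tool(
  steps=[
    [0, -3, -0.2, 0, 1],
    [0, -4.6, -0.4, 0, 1],
    [0, -4.6, -0.4, 0, 1],
    [0, -4.6, -0.4, 0, 1],
    [0, -4.6, -0.4, 0, 1],
    [0, -4.6, -0.4, 0, 1],
    [0, -4.6, -0.4, 0, 1],
    [0, -4.6, -0.4, 0, 1],
    [0, -4.6, -0.4, 0, 1],
    [0, -4.6, -0.4, 0, 1],
  ],
)

```text
time: 21.7
eef_pos: [0.5503, 0.1311, 0.2176]
tcp_rot: [-0.705, 0.053, 0.705, 0.052]
contact_force: [-0.6, -0.4, -0.8]
opening: 0.999
```

Emit:
drive_tool(
  steps=[
    [0, -4.6, -0.3, 0, 1],
    [0, -4.6, -0.3, 0, 1],
    [0, -4.6, -0.2, 0, 1],
    [0, -4, -0.2, 0, 1],
    [0, 0, 0, 0, 1],
    [0, 0, 0, 0, 1],
  ],
)

```text
time: 22.3
eef_pos: [0.5864, 0.3043, 0.217]
tcp_rot: [-0.705, 0.053, 0.706, 0.052]
contact_force: [-0.5, -0.0, 0.3]
opening: 0.997
```

```bash
python3 -c "
from h import *
c=snap('wrist','w6.png')
go(.586,.304,.09,-98.5)"
```

```text
t 22.35 tcp [0.5865 0.3034 0.2172] yaw -98.5 d [12.72 -0.07  0.04] turn -0.03 rows 2.8 F [-0.4  0.8  0.2] op 1.001
```

View pics/w6.png

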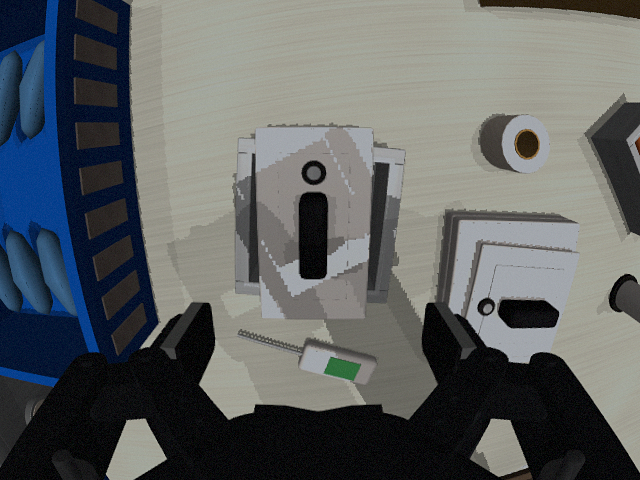

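The oblong lid's grip runs from (313,192) to (313,278), aligned with the tool. Checking the position.

```bash
python3 -c "
from h import *
c=cal(read_camera('wrist'))
p=(wpix(c,313,192,.116)+wpix(c,313,278,.116))/2; print(p, np.mean([wpix(c,*p,.084) for p in((255,127),(374,127),(366,319),(261,318))],0))
go(p[0],p[1],.09,-98.5)"
```

```text
[0.58999164 0.30659615 0.116     ] [0.58716652 0.30675138 0.084     ]
t 22.4 tcp [0.5867 0.3028 0.2176] yaw -98.6 d [12.76 -0.44 -0.29] turn -0.1 rows 2.8 F [-0.6  0.1 -0.2] op 0.998
```

Emit:
drive_tool(
  steps=[
    [0, -0.4, -0.2, 0, 1],
    [2, 0, 0, 0, 1],
    [3, 0, 0, 0, 1],
    [3, 0, 0, 0, 1],
    [2.2, 0, 0, 0, 1],
    [1.4, 0, 0, 0, 1],
    [0.8, 0, 0, 0, 1],
    [0.2, 0, 0, 0, 1],
    [0, 0, 0, 0, 1],
  ],
)

```text
time: 23.3
eef_pos: [0.5902, 0.3073, 0.0932]
tcp_rot: [0.706, -0.053, -0.705, -0.053]
contact_force: [0.6, -0.0, 0.4]
opening: 0.995
```

Emit:
drive_tool(
  steps=[
    [0, 0, 0, 0, 0],
    [0, 0, 0, 0, 0],
    [0, 0, 0, 0, 0],
    [0, 0, 0, 0, 0],
    [0, 0, 0, 0, 0],
    [0, 0, 0, 0, 0],
    [0, 0, 0, 0, 0],
    [0, 0, 0, 0, 0],
  ],
  force=50,
)

```text
time: 24.1
eef_pos: [0.5899, 0.3074, 0.0928]
tcp_rot: [0.705, -0.053, -0.705, -0.053]
contact_force: [-0.1, 0.1, 2.5]
opening: 0.221
```

Emit:
drive_tool(
  steps=[
    [-1, 0, 0, 0, 0],
    [-2, 0, 0, 0, 0],
    [-3, 0, 0, 0, 0],
    [-3, 0, 0, 0, 0],
    [-2, 0, 0, 0, 0],
    [-1, 0, 0, 0, 0],
    [0, 0, 0, 0, 0],
    [0, 0, 0, 0, 0],
  ],
)

```text
time: 24.9
eef_pos: [0.5887, 0.307, 0.2107]
tcp_rot: [-0.704, 0.053, 0.706, 0.053]
contact_force: [0.1, -0.2, -2.4]
opening: 0.224
```

```bash
python3 -c "
from h import *
c=snap('wrist','w7.png')
go(.5905,-.0955,.21,-58.2)"
```

```text
t 24.95 tcp [0.5884 0.3069 0.21  ] yaw -98.6 d [ 0.05 39.76 -6.21] turn -40.38 rows 8.8 F [-0.1  0.7 -3.6] op 0.222
```

View pics/w7.png

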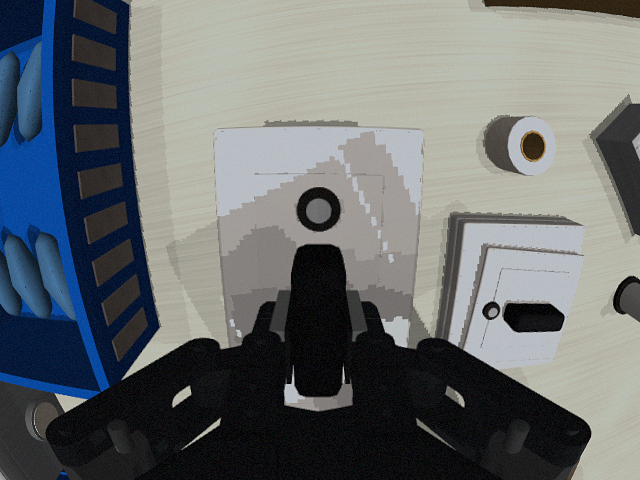

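The oblong lid is held, with its front edge at row 128 and its grip's front end at row 245. Computing its offset along tool z.

```bash
python3 -c "
from h import *
c=cal(read_camera('wrist')); s=readout.get_state(); z=s['eef_pos'][2]-.0085
M=R.from_quat(s['tcp_rot']).as_matrix()
for p in((213,129),(320,127),(424,129),(226,300),(412,300)): print(((wpix(c,*p,z)-s['eef_pos'])@M*1000).round(1))
"
```

```text
[  8.1 -43.6 -74.7]
[  8.2   0.4 -74.3]
[  8.3  43.2 -74.7]
[  8.4 -42.7   1.5]
[ 8.6 42.7  1.6]
```

Emit:
drive_tool(
  steps=[
    [0, 2.2, -0.3, 0, 0],
    [0, 4.5, -0.7, 0, 0],
    [0, 4.5, -0.7, 0, 0],
    [0, 4.5, -0.7, 0, 0],
    [0, 4.5, -0.7, 0, 0],
    [0, 4.5, -0.7, 0, 0],
    [0, 4.5, -0.7, 0, 0],
    [0, 4.5, -0.7, 0, 0],
    [0, 4, -0.7, 0, 0],
    [0, 1.9, -0.5, 0, 0],
  ],
)

```text
time: 26.0
eef_pos: [0.5927, -0.0971, 0.2107]
tcp_rot: [-0.704, 0.054, 0.706, 0.054]
contact_force: [0.1, -0.1, -1.7]
opening: 0.222
```

Emit:
drive_tool(
  steps=[
    [0, 0, 0, -4, 0],
    [0, 0, 0, -8, 0],
    [0, 0, 0, -8, 0],
    [0, 0, 0, -8, 0],
    [0, 0, 0, -8, 0],
    [0, 0, 0, -4.4, 0],
    [0, 0, 0, 0, 0],
    [0, 0, 0, 0, 0],
  ],
)

```text
time: 26.8
eef_pos: [0.5932, -0.0937, 0.2112]
tcp_rot: [-0.68, -0.194, 0.681, -0.193]
contact_force: [-1.1, -0.6, -2.3]
opening: 0.224
```

```bash
python3 -c "
from h import *
go(.593,-.094,.095,-58.2)"
```

```text
t 26.8 tcp [ 0.5932 -0.0937  0.2112] yaw -58.3 d [11.62  0.03  0.02] turn -0.08 rows 2.6 F [-1.1 -0.6 -2.3] op 0.224
```

Emit:
drive_tool(
  steps=[
    [2, 0, 0, 0, 0],
    [3, 0, 0, 0, 0],
    [3, 0, 0, 0, 0],
    [2, 0, 0, 0, 0],
    [1, 0, 0, 0, 0],
    [0.5, 0, 0, 0, 0],
    [0.3, 0, 0, 0, 0],
    [0.2, 0, 0, 0, 0],
    [0, 0, 0, 0, 0],
  ],
)

```text
time: 27.7
eef_pos: [0.5944, -0.094, 0.0933]
tcp_rot: [0.68, 0.193, -0.68, 0.194]
contact_force: [-0.5, 0.1, -2.6]
opening: 0.227
```

Emit:
drive_tool(
  steps=[
    [0.2, 0, 0, 0, 0],
    [0.2, 0, 0, 0, 0],
    [0.2, 0, 0, 0, 0],
    [0.2, 0, 0, 0, 0],
    [0.1, 0, 0, 0, 0],
    [0, 0, 0, 0, 0],
    [0, 0, 0, 0, 0],
  ],
)

```text
time: 28.4
eef_pos: [0.5939, -0.0939, 0.0848]
tcp_rot: [-0.68, -0.194, 0.68, -0.194]
contact_force: [-4.1, 0.0, 5.6]
opening: 0.222
```

Home at z = 0.085. Releasing, rising, and turning back to −13° for the square lid.

Emit:
drive_tool(
  steps=[
    [0, 0, 0, 0, 1],
    [0, 0, 0, 0, 1],
    [0, 0, 0, 0, 1],
    [0, 0, 0, 0, 1],
    [0, 0, 0, 0, 1],
    [0, 0, 0, 0, 1],
    [0, 0, 0, 0, 1],
  ],
)

```text
time: 29.1
eef_pos: [0.5937, -0.0938, 0.0833]
tcp_rot: [-0.68, -0.194, 0.68, -0.194]
contact_force: [0.4, -0.0, 0.3]
opening: 0.997
```

Emit:
drive_tool(
  steps=[
    [-2, 0, 0, 0, 1],
    [-3.5, 0, 0, 0, 1],
    [-3.5, 0, 0, 0, 1],
    [-3, 0, 0, 0, 1],
    [-1, 0, 0, 0, 1],
    [0, 0, 0, 0, 1],
  ],
)

```text
time: 29.7
eef_pos: [0.5947, -0.0941, 0.2151]
tcp_rot: [0.681, 0.193, -0.679, 0.195]
contact_force: [0.4, 1.1, 0.6]
opening: 0.998
```

Emit:
drive_tool(
  steps=[
    [0, 0, 0, -8, 1],
    [0, 0, 0, -8, 1],
    [0, 0, 0, -8, 1],
    [0, 0, 0, -8, 1],
    [0, 0, 0, -8, 1],
    [0, 0, 0, -5.2, 1],
    [0, 0, 0, 0, 1],
  ],
)

```text
time: 30.4
eef_pos: [0.5924, -0.0934, 0.2102]
tcp_rot: [-0.552, -0.442, 0.554, -0.439]
contact_force: [1.0, 0.9, -0.9]
opening: 0.999
```

```bash
python3 -c "
from h import *
go(.4700,.1122,.2,-13)
c=snap('top','t4.png')
a=c['frame'][155:285,70:220][:,:,::-1];b=c['frame'][155:285,305:455][:,:,::-1]
cv2.imwrite('pics/t4c.png',cv2.resize(np.hstack([a,b]),(780,338),interpolation=cv2.INTER_CUBIC))"
```

```text
t 30.4 tcp [ 0.5924 -0.0934  0.2102] yaw -13.0 d [  1.11 -16.55 -17.28] turn 0.01 rows 3.8 F [ 1.   0.9 -0.9] op 0.999
```

View pics/t4c.png

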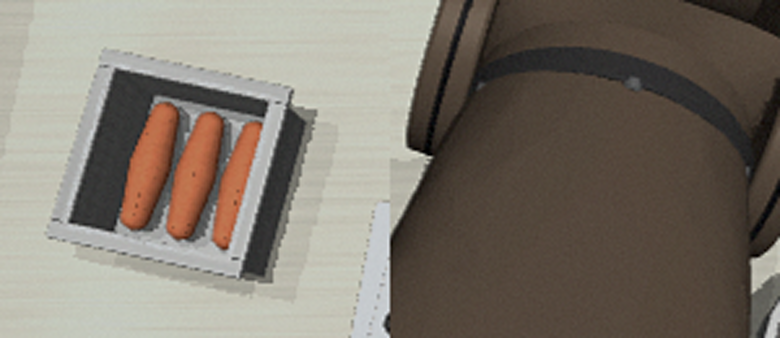

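The open square canister has crop corners (103,49), (293,90), (238,279) and (47,236). The arm hides the oblong canister in this view. Fetching the square lid, using the pose at which I released it.

```bash
python3 -c "
from h import *
c=cal(read_camera('top'))
rect(c,[(70+x/2.6,155+y/2.6) for x,y in((103,49),(293,90),(238,279),(47,236))],.07,'sq')
go(.47,.1122,.2,-13)"
```

```text
sq c [0.5873 0.3054] sides [133.1 131.2 130.3 130.8] yaw01 77.0 yaw12 167.2
t 30.5 tcp [ 0.5928 -0.0935  0.2111] yaw -13.1 d [  1.18 -16.62 -17.26] turn -0.09 rows 3.8 F [ 0.2 -0.2 -0.2] op 1.003
```

Emit:
drive_tool(
  steps=[
    [0, -3, -3.1, 0, 1],
    [0, -3, -3.1, 0, 1],
    [0, -3, -3.1, 0, 1],
    [0, -3, -3.1, 0, 1],
    [0, -3, -3.1, 0, 1],
    [0, -1.6, -1.8, 0, 1],
    [0, 0, 0, 0, 1],
    [0, 0, 0, 0, 1],
  ],
)

```text
time: 31.3
eef_pos: [0.4707, 0.1121, 0.213]
tcp_rot: [-0.553, -0.44, 0.553, -0.44]
contact_force: [0.7, -0.3, 0.2]
opening: 0.999
```

```bash
python3 -c "
from h import *
go(.47,.1122,.062,-13)"
```

```text
t 31.3 tcp [0.4707 0.1121 0.213 ] yaw -13.0 d [15.1  -0.07  0.  ] turn 0.04 rows 3.4 F [ 0.7 -0.3  0.2] op 0.999
```

Emit:
drive_tool(
  steps=[
    [2, 0, 0, 0, 1],
    [3.5, 0, 0, 0, 1],
    [3.5, 0, 0, 0, 1],
    [3, 0, 0, 0, 1],
    [1.8, 0, 0, 0, 1],
    [1, 0, 0, 0, 1],
    [0.2, 0, 0, 0, 1],
    [0, 0, 0, 0, 1],
  ],
)

```text
time: 32.1
eef_pos: [0.4716, 0.1116, 0.0637]
tcp_rot: [0.554, 0.44, -0.553, 0.44]
contact_force: [0.5, -0.5, 0.3]
opening: 1.005
```

Emit:
drive_tool(
  steps=[
    [0, 0, 0, 0, 0],
    [0, 0, 0, 0, 0],
    [0, 0, 0, 0, 0],
    [0, 0, 0, 0, 0],
    [0, 0, 0, 0, 0],
    [0, 0, 0, 0, 0],
    [0, 0, 0, 0, 0],
    [0, 0, 0, 0, 0],
  ],
  force=50,
)

```text
time: 32.9
eef_pos: [0.4712, 0.1122, 0.0639]
tcp_rot: [0.554, 0.44, -0.553, 0.44]
contact_force: [-1.0, 0.5, 4.8]
opening: 0.226
```

Emit:
drive_tool(
  steps=[
    [-1, 0, 0, 0, 0],
    [-2, 0, 0, 0, 0],
    [-3.5, 0, 0, 0, 0],
    [-3.5, 0, 0, 0, 0],
    [-3, 0, 0, 0, 0],
    [-2, 0, 0, 0, 0],
    [0, 0, 0, 0, 0],
    [0, 0, 0, 0, 0],
  ],
)

```text
time: 33.7
eef_pos: [0.4701, 0.112, 0.2123]
tcp_rot: [-0.553, -0.441, 0.554, -0.44]
contact_force: [0.1, 0.3, -2.8]
opening: 0.223
```

```bash
python3 -c "
from h import *
c=snap('wrist','w8.png')
go(.5873,.305,.21,-12.9)"
```

```text
t 33.75 tcp [0.4696 0.112  0.2113] yaw -13.0 d [  0.09   7.14 -21.45] turn -0.08 rows 4.8 F [ 0.3 -1.2 -1.8] op 0.222
```

View pics/w8.png

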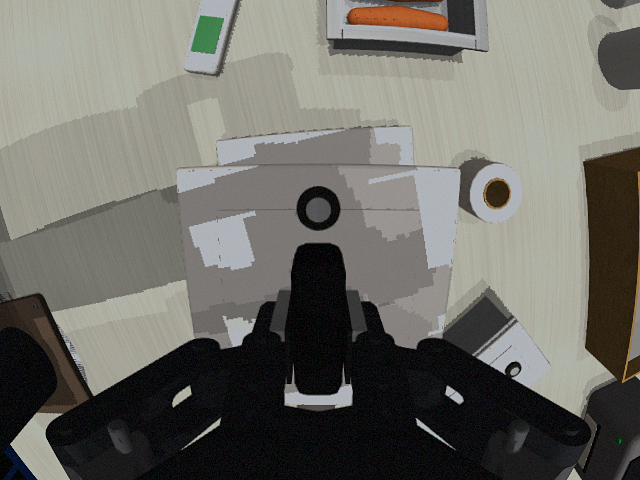

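The square lid is held, with its front edge at row 167 and the grip front at row 243, so it sits about +2.5 mm along tool z. Moving over the square canister with that correction.

Emit:
drive_tool(
  steps=[
    [0, 0.7, -2.2, 0, 0],
    [0, 1.4, -4.3, 0, 0],
    [0, 1.4, -4.3, 0, 0],
    [0, 1.4, -4.3, 0, 0],
    [0, 1.2, -3.6, 0, 0],
    [0, 0.7, -2.2, 0, 0],
    [0, 0.3, -0.8, 0, 0],
    [0, 0, 0, 0, 0],
    [0, 0, 0, 0, 0],
  ],
)

```text
time: 34.65
eef_pos: [0.5878, 0.3065, 0.2117]
tcp_rot: [-0.552, -0.44, 0.555, -0.44]
contact_force: [0.3, -0.4, -2.2]
opening: 0.222
```

```bash
python3 -c "
from h import *
go(.588,.3075,.095,-12.9)"
```

```text
t 34.65 tcp [0.5878 0.3065 0.2117] yaw -13.0 d [11.67  0.03 -0.12] turn -0.1 rows 2.6 F [ 0.3 -0.4 -2.2] op 0.222
```

Emit:
drive_tool(
  steps=[
    [2, 0, -0.1, 0, 0],
    [3, 0, 0, 0, 0],
    [3, 0, 0, 0, 0],
    [2, 0, 0, 0, 0],
    [1, 0, 0, 0, 0],
    [0.5, 0, 0, 0, 0],
    [0.3, 0, 0, 0, 0],
    [0.1, 0, 0, 0, 0],
    [0, 0, 0, 0, 0],
  ],
)

```text
time: 35.55
eef_pos: [0.5897, 0.3087, 0.0956]
tcp_rot: [0.554, 0.44, -0.553, 0.441]
contact_force: [-0.5, 0.5, -2.9]
opening: 0.221
```

Emit:
drive_tool(
  steps=[
    [0.2, 0, 0, 0, 0],
    [0.2, 0, 0, 0, 0],
    [0.2, 0, 0, 0, 0],
    [0.2, 0, 0, 0, 0],
    [0.1, 0, 0, 0, 0],
    [0, 0, 0, 0, 0],
    [0, 0, 0, 0, 0],
  ],
)

```text
time: 36.25
eef_pos: [0.5891, 0.3086, 0.0859]
tcp_rot: [0.553, 0.44, -0.553, 0.44]
contact_force: [-2.1, -0.4, 2.3]
opening: 0.221
```

It is seated. Releasing, rising and backing off for a final look.

Emit:
drive_tool(
  steps=[
    [0, 0, 0, 0, 1],
    [0, 0, 0, 0, 1],
    [0, 0, 0, 0, 1],
    [0, 0, 0, 0, 1],
    [0, 0, 0, 0, 1],
    [0, 0, 0, 0, 1],
    [0, 0, 0, 0, 1],
  ],
)

```text
time: 36.95
eef_pos: [0.589, 0.3085, 0.0854]
tcp_rot: [0.553, 0.44, -0.553, 0.44]
contact_force: [0.4, -0.1, -1.4]
opening: 1.001
```

Emit:
drive_tool(
  steps=[
    [-2, 0, 0, 0, 1],
    [-3.5, 0, 0, 0, 1],
    [-3.5, 0, 0, 0, 1],
    [-3, 0, 0, 0, 1],
    [-2, 0, 0, 0, 1],
    [0, -1.5, 4, 0, 1],
    [0, -1.5, 4, 0, 1],
    [0, -1.5, 4, 0, 1],
    [0, -1.5, 4, 0, 1],
    [0, 0, 0, 0, 1],
  ],
)

```text
time: 37.95
eef_pos: [0.4917, 0.1634, 0.2244]
tcp_rot: [-0.553, -0.44, 0.555, -0.439]
contact_force: [-0.5, 0.4, -1.1]
opening: 1.0
```

```bash
python3 -c "
from h import *
go(.47,.12,.22)
c=snap('top','t5.png'); d=snap('side','s5.png')
a=c['frame'][150:350,80:555][:,:,::-1]; b=d['frame'][140:480,130:450][:,:,::-1]
a=cv2.resize(a,(800,337)); cv2.imwrite('pics/t5c.png',a); cv2.imwrite('pics/s5c.png',cv2.resize(b,(565,600)))"
```

```text
t 37.95 tcp [0.4917 0.1634 0.2244] yaw -13.1 d [ 0.45 -1.13  4.72] turn None rows 1.0 F [-0.5  0.4 -1.1] op 1.0
```

View pics/t5c.png

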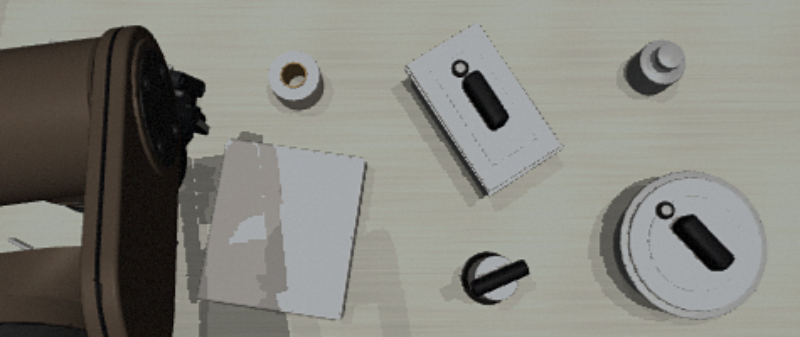

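View pics/s5c.png

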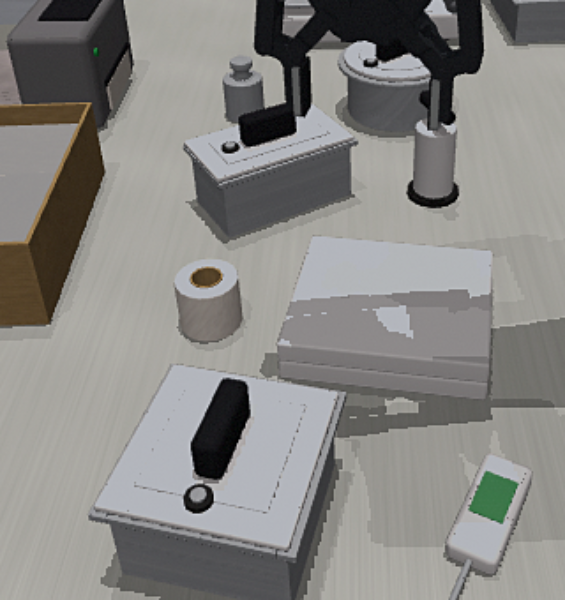

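All three lids lie flat and centred on their own canisters: oblong at (485,110) and round at (693,245) in the top crop, square at (215,455) in the side crop. The roll, pump and weight stand where they were, and the plate is clear. Handing in.

```bash
python3 -c "
from h import *
print(sign_off())"
```

```text
the job is handed in; nothing more can be done
None
```

All three lids are on their own canisters, and the job is handed in at about 38 s of the 123 s allowed. The square lid waited on the white plate while the round and oblong lids went home, then it went onto the square canister.

- **Depth:** each lid came to rest at full depth by tool height. The tool read 0.085 m for the round and oblong lids and 0.086 m for the square, against 0.085 m when home. Each showed a light upward contact force on seating.
- **Final pictures:** the top and side views showed the lids level and centred by eye. The label roll, pump, weight and canisters looked to be where they were, and the gripper was open and clear.
- **Limits of the checks:** in the last top view the arm hid the square canister, so that lid was checked only in the side view. I did not re-measure the final lid positions from the last pictures.
- **Disagreements:** the cameras differed by 2–4 mm on lid positions. The round lid's grip also turned out to be about 9° off my first estimate, which I corrected before grasping.

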